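Put the knobbed canister set back on its tray

TASK

Gather the three copper canisters that have a brass knob onto the wooden tray, each standing upright inside the ring of its own size: large in the large ring, medium in the medium, small in the small. Set them down without dropping them or tipping them over. Leave the flat-lidded canisters without knobs, the bowl and the candlestick where they stand.

Things in the scene. Friction and masses are not known exactly. Their poses are not given: they have to be found in the camera images.
- large_canister: the large canister of the set: a loose upright copper cylinder 62 mm across with a brown wooden lid of the same width, and on the lid a round brass knob 22 mm across and 26 mm tall. 85 mm from foot to lid top, 111 mm with the knob; weighs under 0.5 kg; lid and knob are firmly fixed, so it may be lifted by the knob. Origin: centre of its underside, z up along its axis
- medium_canister: the medium canister of the set: a loose upright copper cylinder 48 mm across with a brown wooden lid of the same width, and on the lid a round brass knob 22 mm across and 26 mm tall. 70 mm from foot to lid top, 96 mm with the knob; weighs under 0.5 kg; lid and knob are firmly fixed, so it may be lifted by the knob. Origin: centre of its underside, z up along its axis
- small_canister: the small canister of the set: a loose upright copper cylinder 34 mm across with a brown wooden lid of the same width, and on the lid a round brass knob 22 mm across and 26 mm tall. 55 mm from foot to lid top, 81 mm with the knob; weighs under 0.5 kg; lid and knob are firmly fixed, so it may be lifted by the knob. Origin: centre of its underside, z up along its axis
- large_ring: place of the large canister: light wooden ring, inside 80 mm, outside 90 mm across, 12 mm high, fixed on the dark tray. Origin: its centre on the tray's top face (12 mm above the counter), where the canister's foot rests; y along the tray. The three rings sit in a row along the tray, 94 mm apart, in any order
- medium_ring: place of the medium canister: light wooden ring, inside 66 mm, outside 76 mm across, 12 mm high, fixed on the dark tray. Origin: its centre on the tray's top face (12 mm above the counter), where the canister's foot rests; y along the tray. The middle one of the three rings is at the tray's centre
- small_ring: place of the small canister: light wooden ring, inside 52 mm, outside 62 mm across, 12 mm high, fixed on the dark tray. Origin: its centre on the tray's top face (12 mm above the counter), where the canister's foot rests; y along the tray. The tray is fixed, 288 x 116 mm, with brass loop handles at its ends 40 mm above the counter
- flat_large: look-alike that does not belong to the set: loose copper canister 62 mm across and 85 mm tall with a brown wooden lid, flat and without a knob. Origin: centre of its underside, z up
- flat_medium: look-alike that does not belong to the set: loose copper canister 48 mm across and 70 mm tall with a brown wooden lid, flat and without a knob. Origin: centre of its underside, z up
- bowl: bystander: blue bowl, 150 mm across at the rim, of lemons, about 100 mm high in all; loose. Origin: centre of its underside
- candlestick: bystander: candlestick with a copper foot 66 mm across and a glass chimney, 190 mm high; loose. Origin: centre of its underside

How it is judged:
At the end, for the whole second after the job is handed in: Each knobbed canister stands on the tray (within 4 mm) inside the ring of its own size (centres within 11.5 mm, tilt under 0.08 rad), released and at rest; the flat-lidded canisters, bowl and candlestick are upright, at rest and within 30 mm of where they began (horizontal distance between large_canister and large_ring below 0.0115 m and z of large_canister in the frame of large_ring below 0.004 m and angle between each of large_canister, medium_canister, small_canister's own z axis and vertical below 0.08 rad and linear speed of each of large_canister, medium_canister, small_canister, flat_large, flat_medium, bowl, candlestick below 0.02 m/s and horizontal distance between medium_canister and medium_ring below 0.0115 m and z of medium_canister in the frame of medium_ring below 0.004 m and horizontal distance between small_canister and small_ring below 0.0115 m and z of small_canister in the frame of small_ring below 0.004 m and distance of each of flat_large, flat_medium, bowl, candlestick from where it was at the start of the episode below 0.03 m and angle between each of flat_large, flat_medium, bowl, candlestick's own z axis and vertical below 0.15 rad); the robot touches nothing.
It fails at once if a flat-lidded canister, the bowl or the candlestick is pushed more than 30 mm or tipped over (distance of any of flat_large, flat_medium, bowl, candlestick from where it was at the start of the episode above 0.03 m or angle between any of flat_large, flat_medium, bowl, candlestick's own z axis and vertical above 0.5 rad).
It fails at once if a canister of the set is dropped: it moves faster than 0.55 m/s out of the fingers (a fall of about 15 mm) ((linear speed of large_canister above 0.55 m/s and contact force between large_canister and the fingers below 0.02 N) or (linear speed of medium_canister above 0.55 m/s and contact force between medium_canister and the fingers below 0.02 N) or (linear speed of small_canister above 0.55 m/s and contact force between small_canister and the fingers below 0.02 N)).
It fails at once if a canister of the set is tipped over (more than 60 degrees) (angle between any of large_canister, medium_canister, small_canister's own z axis and vertical above 1.05 rad).
It also fails if it takes over 77 s, if anything falls off the work surface, if the arm or the gripper's body presses on something with over 40 N, if the wrist force passes 120 N, or if a joint passes its speed limit or range.

ROBOT

A 6-joint arm with a two-finger parallel gripper is mounted at the origin on the work surface. World frame = base frame: x ahead of the robot, y to its left, z up, the work surface at z = 0. Lengths are in m, angles in rad, forces in N, time in s.
With the tool pointing down it reaches from about 0.35 to 0.725 m from the base axis. Payload 4.3 kg.
Tool frame: the origin (TCP) lies at the very end of the fingers, on their centre line; the grasp point (between the pads) lies 19 mm behind it (arm.tcp_to_grasp is the distance from the TCP to the grasp point, in m); z points along the fingers, y is the line along which they close (so a half turn about z gives the same grasp; the last joint's range is limited). The gripper opens to 85 mm and grips with 20 to 120 N. Pads are 22 mm wide; open, the fingers measure 114 mm over their backs; the gripper's body (76 mm by 85 mm) begins 54 mm behind the grasp point. The pads swing forward as they close: fully open they stand 13 mm farther back than shut.
Start: joints at [-1.445, 0.377, 0.081, 1.274, 0, 1.46], TCP at [0.134, -0.559, 0.231] pointing down, gripper open.
Joint ranges: [-2.72, 2.72], [-0.84, 1.66], [-1.02, 1.22], [-1.77, 2.12], [-1.37, 1.28], [-3.14, 3.14]. Speed limits (rad/s): [2.57, 2.57, 3.14, 3.14, 3.14, 3.14].

INTERFACE

Orientations are given as a 3x3 rotation matrix whose columns are the frame's x, y, z axes.
In Python, from plant import arm gives the robot as it stands.
- The arm moves only by the shell command python3 -m creep 'ROWS'. ROWS is JSON, one flat list of numbers, 5 for each row, row after row: the finger opening in m, from 0 to 0.0854, then the shift along the tool's x, y, z in m, then the turn about the tool's z in degrees. A call has 1 to 10 rows; each row shifts and turns the commanded pose from where the row before left it, along the tool's axes as they then stand; what a row does not reach is not made up. A row lasts 1/12 s, in which the tool goes at most 41.7 mm and 7.16 degrees, less where a joint would pass 70% of its speed; a pose out of reach is approached as far as the arm can. A call is refused whole if a number of a shift passes 0.0417 or a number of a turn 7.16, either way. A call with a gripper value outside its range is refused whole. The fingers move at their own pace and stop on an object; the grip force is fixed at half the most. Time passes only in rows, so rows that do not move let the fingers close. It gives the time, the measured TCP pose, the force, the opening and the grip force at its end, in the units of the state.
- arm.sense(): the state, without advancing time (a new reading comes with each control period).
- arm.capture(name): name is "scene" or "top" or "wrist"; returns a dict with "frame" (384x512x3 uint8, blue, green, red), "range_z" (384x512 float32, m along the optical axis (not along the pixel's ray), 0 where there is no reading), "K" (3x3 intrinsics, pixels), "dist_coeffs" ([k1, k2, p1, p2, k3] as OpenCV has them; the pictures are not rectified), "cam_to_world" (4x4, takes a point from camera to world coordinates). Camera axes: x right, y down, z forward; pixel columns grow to the right and rows downward; lengths in m; the calibration is good to about 2 mm. A picture is of the moment at which its call begins.
- arm.close_job(): hands the job in; it is judged then, once.
Trained networks look in a picture, given as the dict that the camera call returned (one of the last four; its "shot" number tells which), for a name from the list of things; names that differ only in an ending like _2 or _b are one class to them, and where a whole thing is asked for, a point or a joint stands for the part that bears it (a point fixed in the world has none). Each returns a list of dicts, best first, with "confidence" (0 to 1); they miss things now and then, are a little off and sometimes report something else, mostly with a low value. They report only what shows in the picture. A call takes as long as a camera call.
- arm.spot_in(label, picture): "xyz" ([x, y, z] in m, in world coordinates, good to about 4 mm: the middle of the surface that is visible of it).
- arm.trace(label, picture): "region" (384x512 bool, what is visible of it).
The state is a dict: "t": time; "joint_positions": joint angles; "joint_vel": joint speeds; "tau": joint torques, N m; "tool_pos": TCP position; "tcp_rot": TCP orientation; "wrist_force": force on the tool from outside, world axes, zero at the start; "moment": the same for the moment, N m; "width": opening from 0.0 (shut) to 1.0 (fully open); "finger_force": force on a finger pad.
Only numpy, scipy, OpenCV 4.12 (cv2) and the standard library are available. Lean on these libraries where they do the work, as an engineer would, in place of code of your own. Each camera call takes 0.05 s, during which the arm holds its last target. There are 200 camera calls.

## Working session

There is one attempt and no reset: what is moved stays moved. The work goes in short steps, Python scripts to look and compute and a shell command to move; the robot and the scene stay as the last step left them, time stands still between calls to the robot, and variables do not carry over. Pictures are saved under pics/ and viewed, at most 14 in all, crops included, and the job is handed in when it is done.

```bash
mkdir -p pics; ls; cat > h.py <<'E'
import numpy as np, cv2
from plant import arm
def pts(c):
    K=np.array(c["K"]);d=np.array(c["dist_coeffs"]);z=c["range_z"];h,w=z.shape
    u,v=np.meshgrid(np.arange(w),np.arange(h))
    n=cv2.undistortPoints(np.stack([u,v],-1).reshape(-1,1,2).astype(np.float64),K,d).reshape(h,w,2)
    P=np.dstack([n[...,0]*z,n[...,1]*z,z]);T=np.array(c["cam_to_world"])
    W=P@T[:3,:3].T+T[:3,3];W[z==0]=np.nan
    return W
E
python3 - <<'E'
from h import *
s=arm.sense();print(s["t"],s["tool_pos"],np.round(s["tcp_rot"],3).tolist(),s["width"])
a=arm.capture("top");b=arm.capture("scene")
cv2.imwrite("pics/a.png",np.vstack([a["frame"][:,:],])); cv2.imwrite("pics/b.png",b["frame"])
for c in (a,b):
  W=pts(c)
  for n in "large_canister medium_canister small_canister large_ring medium_ring small_ring flat_large flat_medium bowl candlestick".split():
    for r in arm.spot_in(n,c)[:2]: print(n,np.round(r["xyz"],3),round(r["confidence"],2))
E
```

```text
pics
0.0 [ 0.13424706 -0.55842787  0.2303649 ] [[0.972, 0.234, -0.0], [0.234, -0.972, 0.002], [0.0, -0.002, -1.0]] 1.0005847579103297
large_canister [ 0.452 -0.129  0.085] 0.63
large_canister [ 0.621 -0.39   0.084] 0.5
medium_canister [0.43  0.291 0.068] 0.67
small_canister [0.447 0.137 0.055] 0.61
large_ring [ 0.623 -0.386  0.082] 0.51
large_ring [0.643 0.051 0.022] 0.45
medium_ring [0.648 0.141 0.022] 0.74
small_ring [ 0.637 -0.047  0.023] 0.56
flat_large [ 0.434 -0.016  0.085] 0.79
bowl [0.623 0.423 0.055] 0.74
candlestick [ 0.623 -0.389  0.081] 0.58
large_canister [ 0.478 -0.12   0.061] 0.96
large_canister [ 0.633 -0.047  0.025] 0.53
small_canister [0.461 0.149 0.044] 0.82
large_ring [0.636 0.052 0.021] 0.57
medium_ring [0.646 0.144 0.024] 0.66
medium_ring [ 0.432 -0.309  0.047] 0.51
small_ring [ 0.633 -0.047  0.025] 0.52
flat_large [ 0.455 -0.004  0.064] 0.88
flat_medium [ 0.435 -0.311  0.05 ] 0.74
bowl [0.634 0.421 0.059] 0.57
candlestick [ 0.643 -0.388  0.079] 0.86
candlestick [ 0.432 -0.307  0.05 ] 0.53
```

View pics/a.png

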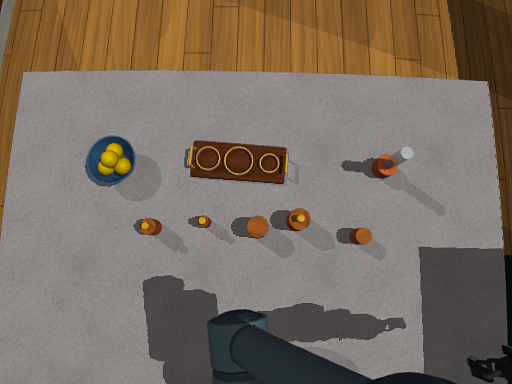

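View pics/b.png

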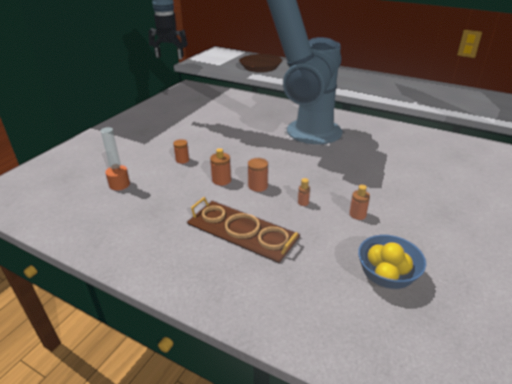

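The top view shows the knobbed canisters at about px (298,219) large, (149,227) medium and (203,221) small. The knobless ones are at (258,227) and (361,236). The rings run medium (208,158), large (238,160), small (269,163). The scene view agrees. Next I'll measure the centres precisely from depth.

```bash
python3 - <<'E'
from h import *
for cam in("top","scene"):
  c=arm.capture(cam);W=pts(c);print(cam)
  for n,x,y,h,r in(("L",.452,-.129,.085,31),("M",.43,.291,.07,24),("S",.447,.137,.055,17)):
    m=np.hypot(W[...,0]-x,W[...,1]-y)<.06
    k=m&(W[...,2]>h+.012); l=m&(abs(W[...,2]-h)<.004)
    print(n,"knob",k.sum(),np.round(np.nanmean(W[k],0),4),"lid",l.sum(),np.round((W[l].min(0)+W[l].max(0))/2,4),np.round(np.median(W[l],0),4))
  m=(abs(W[...,0]-.643)<.1)&(abs(W[...,1]-.05)<.2)&(W[...,2]>.006)&(W[...,2]<.03)
  p=W[m][:,:2].astype(np.float32);R=cv2.minAreaRect(p*1000);print("tray",m.sum(),R)
  f=c["frame"].astype(int);lt=m&(f[...,1]>90)
  for n,y,ro in(("S",-.045,.031),("Lr",.05,.045),("M",.143,.038)):
    q=W[lt&(np.hypot(W[...,0]-.643,W[...,1]-y)<ro+.008)]
    # circle fit
    A=np.c_[2*q[:,:2],np.ones(len(q))];s=np.linalg.lstsq(A,(q[:,:2]**2).sum(1),rcond=None)[0]
    print(n,len(q),np.round(s[:2],4),round(float(np.sqrt(s[2]+s[0]**2+s[1]**2)),4),np.round(np.median(q[:,2]),3))
E
```

```text
top
L knob 50 [ 0.4581 -0.1327  0.1088] lid 299 [ 0.4583 -0.1339  0.0849] [ 0.4568 -0.1321  0.0837]
M knob 57 [0.429  0.2956 0.0931] lid 148 [0.4289 0.2978 0.07  ] [0.4287 0.293  0.0684]
S knob 48 [0.4488 0.1403 0.0782] lid 48 [0.4492 0.1402 0.0548] [0.4451 0.136  0.0536]
tray 3359 ((638.0077514648438, 45.41490173339844), (288.6178894042969, 116.95000457763672), 86.24605560302734)
S 75 [ 0.6322 -0.0485] 0.0281 0.022
Lr 130 [0.6378 0.0451] 0.0424 0.022
M 106 [0.6435 0.1389] 0.0354 0.022
scene
L knob 53 [ 0.4635 -0.1295  0.1073] lid 145 [ 0.4598 -0.1322  0.0854] [ 0.468  -0.1243  0.0865]
M knob 64 [0.4365 0.2976 0.093 ] lid 120 [0.4357 0.2969 0.0701] [0.4409 0.2989 0.0713]
S knob 59 [0.4546 0.1427 0.0775] lid 46 [0.452  0.1422 0.0554] [0.4596 0.1446 0.0561]
tray 3224 ((639.7362670898438, 46.990234375), (290.001708984375, 119.03742218017578), 86.57588195800781)
S 208 [ 0.6352 -0.0467] 0.0275 0.021
Lr 372 [0.6404 0.047 ] 0.042 0.022
M 334 [0.6453 0.1412] 0.0351 0.021
```

```bash
python3 -m creep '[0.045,0,0,0,-7.1,0.045,0,0,0,-7.1,0.045,0,0,0,-7.1,0.045,0,0,0,-7.1,0.045,0,0,0,-7.1,0.045,0,0,0,-7.1,0.045,0,0,0,-7.1,0.045,0,0,0,-7.1,0.045,0,0,0,-7.1,0.045,0,0,0,-7.1]'
```

```text
t: 2.03
tool_pos: [0.1344, -0.5591, 0.2313]
tcp_rot: [[0.09, 0.996, 0.0], [0.996, -0.09, -0.0], [-0.0, 0.0, -1.0]]
wrist_force: [0.7, 0.2, 0.2]
width: 0.527
finger_force: 0.0
```

```bash
python3 -m creep '[0.045,0,0,0,-5.2,0.045,0.03,0.023,0,0,0.045,0.03,0.023,0,0,0.045,0.03,0.023,0,0,0.045,0.03,0.023,0,0,0.045,0.03,0.023,0,0,0.045,0.03,0.023,0,0,0.045,0.03,0.023,0,0,0.045,0.03,0.023,0,0,0.045,0.03,0.023,0,0]'
python3 -m creep '[0.045,0.03,0.023,0,0,0.045,0.03,0.023,0,0,0.045,0.03,0.023,0,0,0.045,0.03,0.023,0,0,0.045,0.02,0.015,0,0,0.045,0.006,0.01,0,0,0.045,0,0,0,0]'
```

```text
t: 2.87
tool_pos: [0.3435, -0.2886, 0.2315]
tcp_rot: [[0.005, 1.0, 0.001], [1.0, -0.005, -0.001], [-0.001, 0.001, -1.0]]
wrist_force: [0.2, -0.5, 0.2]
width: 0.526
finger_force: 0.0
t: 3.45
tool_pos: [0.4621, -0.1436, 0.2313]
tcp_rot: [[0.001, 1.0, 0.001], [1.0, -0.001, -0.0], [-0.0, 0.001, -1.0]]
wrist_force: [-0.2, -0.5, -0.4]
width: 0.531
finger_force: 0.0
```

```bash
python3 -m creep '[0.045,0.0106,-0.003,0,0,0.045,0,0,0,0]'; python3 - <<'E'
from h import *
c=arm.capture("wrist");cv2.imwrite("pics/w.png",c["frame"]);W=pts(c)
m=np.hypot(W[...,0]-.459,W[...,1]+.133)<.05
k=m&(W[...,2]>.1)&(W[...,2]<.12);l=m&(abs(W[...,2]-.085)<.004)
print(k.sum(),np.nanmean(W[k],0),(W[k].max(0)+W[k].min(0))/2,l.sum(),(W[l].max(0)+W[l].min(0))/2,arm.sense()["tool_pos"])
E
```

```text
t: 3.62
tool_pos: [0.4562, -0.1336, 0.2312]
tcp_rot: [[0.006, 1.0, -0.001], [1.0, -0.006, 0.001], [0.001, -0.001, -1.0]]
wrist_force: [-0.0, 0.1, 0.2]
width: 0.53
finger_force: 0.0
438 [ 0.46014711 -0.13198662  0.11041885] [ 0.4604095  -0.13304576  0.10647341] 2270 [ 0.4602721  -0.1335556   0.08486938] [ 0.45631628 -0.13430025  0.23124169]
```

View pics/w.png

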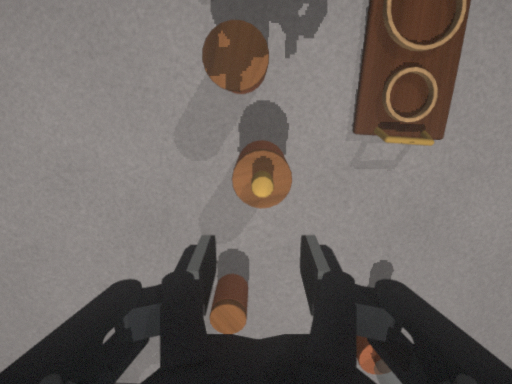

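The wrist view shows the knob of the large canister at px (262,187), between the finger planes (about 215 and 300). Its centre is at (0.460, -0.133). I'll descend and grip.

```bash
python3 -m creep '[0.045,0.001,0.004,0.03,0,0.045,0,0,0.03,0,0.045,0,0,0.03,0,0.045,0,0,0.025,0,0.045,0,0,0.015,0,0.045,0,0,0.011,0,0.045,0,0,0,0,0.045,0,0,0,0]'
python3 -m creep '[0,0,0,0,0,0,0,0,0,0,0,0,0,0,0,0,0,0,0,0,0,0,0,0,0,0,0,0,0,0,0,0,0,0,0]'
```

```text
t: 4.33
tool_pos: [0.4604, -0.1338, 0.0901]
tcp_rot: [[0.007, 1.0, -0.001], [1.0, -0.007, 0.0], [0.0, -0.001, -1.0]]
wrist_force: [0.4, 0.2, 0.8]
width: 0.53
finger_force: 0.0
t: 4.92
tool_pos: [0.4619, -0.1338, 0.0916]
tcp_rot: [[0.005, 1.0, 0.001], [1.0, -0.005, -0.002], [-0.002, 0.001, -1.0]]
wrist_force: [-2.7, -0.7, 6.9]
width: 0.23
finger_force: 58.5
```

```bash
python3 -m creep '[0,0,0,-0.01,0,0,0,0,-0.02,0,0,0,0,-0.03,0,0,0,0,-0.03,0,0,0,0,-0.01,0,0,0.01,0.01,0,0,0,0.02,0.02,0,0,0,0.025,0.025,0,0,0,0.025,0.025,0,0,0,0.025,0.025,0,0]'
python3 -m creep '[0,0.025,0.025,0,0,0,0.025,0.025,0,0,0,0.015,0.015,0,0,0,0.007,0.005,0,0,0,0,0,0,0,0,0,0,0,0]'
python3 - <<'E'
from h import *
c=arm.capture("wrist");cv2.imwrite("pics/w2.png",c["frame"]);W=pts(c);s=arm.sense();print(s["tool_pos"],s["width"])
c2=arm.capture("top");
for c in(c,c2):
  W=pts(c);f=c["frame"].astype(int)
  lt=(W[...,2]>.017)&(W[...,2]<.03)&(f[...,1]>90)
  for n,x,y,ro in(("S",.633,-.047,.031),("Lr",.639,.046,.045),("M",.645,.14,.038)):
    d=np.hypot(W[...,0]-x,W[...,1]-y); q=W[lt&(d<ro+.005)&(d>ro-.01)]
    if len(q)<20: print(n,len(q)); continue
    A=np.c_[2*q[:,:2],np.ones(len(q))];s=np.linalg.lstsq(A,(q[:,:2]**2).sum(1),rcond=None)[0]
    print(n,len(q),np.round(s[:2],4),round(float(np.sqrt(s[2]+s[0]**2+s[1]**2)),4))
E
```

```text
t: 5.75
tool_pos: [0.5676, -0.0275, 0.19]
tcp_rot: [[0.005, 1.0, -0.001], [1.0, -0.005, 0.0], [0.0, -0.001, -1.0]]
wrist_force: [0.9, -0.8, -3.5]
width: 0.23
finger_force: 59.5
t: 6.25
tool_pos: [0.6365, 0.0427, 0.1895]
tcp_rot: [[0.005, 1.0, -0.002], [1.0, -0.005, -0.001], [-0.001, -0.002, -1.0]]
wrist_force: [0.2, -0.2, -4.2]
width: 0.229
finger_force: 59.6
[0.63623859 0.04214677 0.18979945] 0.23239165642310666
S 0
Lr 636 [0.64   0.0462] 0.0421
M 693 [0.646  0.1396] 0.0351
S 88 [ 0.6319 -0.0487] 0.0284
Lr 21 [0.6369 0.0332] 0.0311
M 0
```

View pics/w2.png

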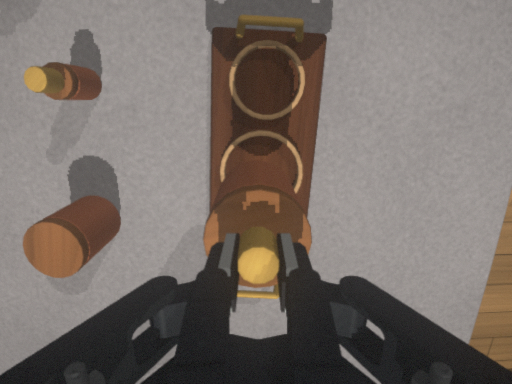

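The canister hangs upright at px (258,255), over the large ring, which the wrist fit puts at (0.640, 0.046). I'll shift about 3 mm and lower.

```bash
python3 -m creep '[0,0.003,0.0035,0,0,0,0,0,0.02,0,0,0,0,0.025,0,0,0,0,0.02,0,0,0,0,0.01,0,0,0,0,0.005,0,0,0,0,0,0,0,0,0,0,0]'
```

```text
t: 7.02
tool_pos: [0.6414, 0.0456, 0.1113]
tcp_rot: [[0.005, 1.0, 0.001], [1.0, -0.005, -0.0], [-0.0, 0.001, -1.0]]
wrist_force: [0.0, 0.1, -3.2]
width: 0.23
finger_force: 59.5
```

```bash
python3 -m creep '[0,0,0,0.003,0,0,0,0,0.002,0,0,0,0,0.002,0,0,0,0,0.001,0,0,0,0,0,0,0,0,0,0,0]'
```

```text
t: 7.52
tool_pos: [0.6415, 0.046, 0.1036]
tcp_rot: [[0.005, 1.0, 0.002], [1.0, -0.005, -0.0], [-0.0, 0.002, -1.0]]
wrist_force: [-2.4, 0.5, 3.9]
width: 0.227
finger_force: 60.4
```

```bash
python3 -m creep '[0.03,0,0,0,0,0.045,0,0,0,0,0.045,0,0,0,0,0.045,0,0,0,0,0.045,0,0,-0.01,0,0.045,0,0,-0.03,0,0.045,0,0,-0.035,0,0.045,0,0,-0.035,0,0.045,0.01,-0.02,0,0,0.045,0.015,-0.03,0,0]'
python3 -m creep '[0.045,0.015,-0.03,0,0,0.045,0.015,-0.03,0,0,0.045,0.015,-0.03,0,0,0.045,0.015,-0.03,0,0,0.045,0.01,-0.018,0,0,0.045,0,0,0,0,0.045,0,0,0,0]'
cat > k.py <<'E'
from h import *
import sys
x,y,h=map(float,sys.argv[1:4])
c=arm.capture("wrist");cv2.imwrite("pics/%s.png"%sys.argv[4],c["frame"]);W=pts(c)
m=np.hypot(W[...,0]-x,W[...,1]-y)<.05
k=m&(W[...,2]>h+.015)&(W[...,2]<h+.03);l=m&(abs(W[...,2]-h)<.004)
for q in(W[k],W[l]): print(len(q),(q.max(0)+q.min(0))/2,(q.max(0)-q.min(0)))
print(arm.sense()["tool_pos"])
E
python3 k.py .451 .142 .055 w3
```

```text
t: 8.35
tool_pos: [0.5957, 0.0702, 0.2164]
tcp_rot: [[0.007, 1.0, 0.01], [1.0, -0.007, -0.0], [-0.0, 0.01, -1.0]]
wrist_force: [-0.0, 1.0, 0.3]
width: 0.528
finger_force: 0.0
t: 8.93
tool_pos: [0.453, 0.1423, 0.2133]
tcp_rot: [[0.003, 1.0, 0.002], [1.0, -0.003, -0.0], [-0.0, 0.002, -1.0]]
wrist_force: [0.3, 0.4, 0.3]
width: 0.529
finger_force: 0.0
406 [0.45049816 0.14094571 0.07676638] [0.02098516 0.02090259 0.01321193]
332 [0.45028318 0.14256728 0.05521271] [0.03286566 0.02920911 0.00731254]
[0.45403649 0.14198223 0.21317313]
```

View pics/w3.png

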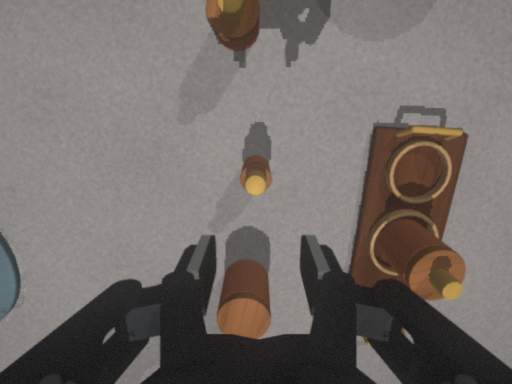

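The small knob shows at px (256,184), at (0.450, 0.141). The large canister stands in its ring at upper right of px (430,270). Now I'll grip the small one.

```bash
python3 -m creep '[0.045,-0.001,-0.003,0.03,0,0.045,0,0,0.03,0,0.045,0,0,0.03,0,0.045,0,0,0.03,0,0.045,0,0,0.02,0,0.045,0,0,0.01,0,0.045,0,0,0,0,0.045,0,0,0,0]'

```

```text
t: 9.65
tool_pos: [0.4511, 0.1404, 0.062]
tcp_rot: [[0.006, 1.0, -0.001], [1.0, -0.006, -0.0], [-0.0, -0.001, -1.0]]
wrist_force: [1.0, 0.3, 0.7]
width: 0.527
finger_force: 0.0
```

```bash
python3 -m creep '[0,0,0,0,0,0,0,0,0,0,0,0,0,0,0,0,0,0,0,0,0,0,0,0,0,0,0,0,0,0,0,0,0,-0.01,0,0,0,0,-0.02,0,0,0,0,-0.03,0,0,0,0,-0.03,0]'
python3 -m creep '[0,0,0,-0.03,0,0,0,0,-0.015,0,0,-0.01,0.01,0,0,0,-0.02,0.02,0,0,0,-0.025,0.025,0,0,0,-0.025,0.025,0,0,0,-0.025,0.025,0,0,0,-0.025,0.025,0,0,0,-0.025,0.025,0,0,0,-0.02,0.018,0,0]'
python3 -m creep '[0,-0.01,0.008,0,0,0,0,0,0,0,0,0,0,0,0]'
```

```text
t: 10.48
tool_pos: [0.449, 0.1407, 0.1526]
tcp_rot: [[0.005, 1.0, -0.003], [1.0, -0.005, -0.001], [-0.001, -0.003, -1.0]]
wrist_force: [1.1, 0.9, -0.4]
width: 0.229
finger_force: 58.8
t: 11.32
tool_pos: [0.6239, -0.038, 0.1953]
tcp_rot: [[0.007, 1.0, -0.001], [1.0, -0.007, -0.001], [-0.001, -0.001, -1.0]]
wrist_force: [0.7, -0.4, -1.4]
width: 0.229
finger_force: 58.9
t: 11.57
tool_pos: [0.6301, -0.046, 0.1954]
tcp_rot: [[0.007, 1.0, -0.002], [1.0, -0.007, 0.001], [0.0, -0.002, -1.0]]
wrist_force: [0.4, 0.2, -0.9]
width: 0.232
finger_force: 58.9
```

```bash
python3 - <<'E'
from h import *
c=arm.capture("wrist");c2=arm.capture("top");b=arm.capture("scene");cv2.imwrite("pics/s1.png",b["frame"][120:280,60:320].repeat(3,0).repeat(3,1)[:600,:780])
for c in(c,c2,b):
  W=pts(c);f=c["frame"].astype(int)
  lt=(W[...,2]>.017)&(W[...,2]<.03)&(f[...,1]>90)
  for n,x,y,ro in(("S",.634,-.047,.031),):
    d=np.hypot(W[...,0]-x,W[...,1]-y); q=W[lt&(d<ro+.005)&(d>ro-.01)]
    if len(q)<20: print(n,len(q)); continue
    A=np.c_[2*q[:,:2],np.ones(len(q))];s=np.linalg.lstsq(A,(q[:,:2]**2).sum(1),rcond=None)[0]
    print(n,len(q),np.round(s[:2],4),round(float(np.sqrt(s[2]+s[0]**2+s[1]**2)),4))
E
```

```text
S 570 [ 0.6343 -0.0479] 0.0282
S 0
S 166 [ 0.6346 -0.0463] 0.0284
```

View pics/s1.png

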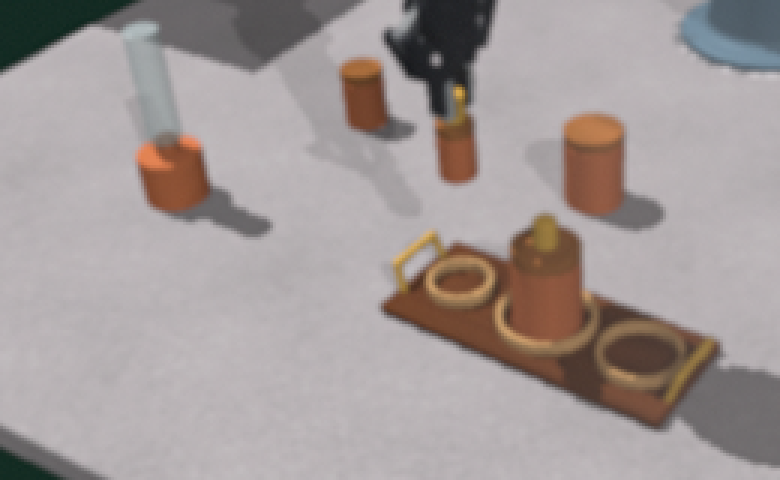

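The crop shows the large canister upright in the middle ring, at (546,290), and the small one hanging upright, at (457,150). I'll lower it into the small ring at (0.634, -0.047).

```bash
python3 -m creep '[0,-0.001,0.003,0,0,0,0,0,0.02,0,0,0,0,0.03,0,0,0,0,0.03,0,0,0,0,0.02,0,0,0,0,0.01,0,0,0,0,0.004,0,0,0,0,0,0,0,0,0,0,0]'
```

```text
t: 12.47
tool_pos: [0.6345, -0.046, 0.0848]
tcp_rot: [[0.005, 1.0, 0.002], [1.0, -0.005, -0.001], [-0.0, 0.002, -1.0]]
wrist_force: [0.1, -0.9, 0.1]
width: 0.229
finger_force: 59.0
```

```bash
python3 -m creep '[0,-0.001,0,0.003,0,0,0,0,0.002,0,0,0,0,0.002,0,0,0,0,0.001,0,0,0,0,0,0,0,0,0,0,0]'; python3 -m creep '[0,0,0,0.001,0,0,0,0,0,0,0,0,0,0,0]'
```

```text
t: 12.97
tool_pos: [0.6338, -0.0472, 0.0758]
tcp_rot: [[0.005, 1.0, 0.001], [1.0, -0.005, -0.0], [-0.0, 0.001, -1.0]]
wrist_force: [-1.0, 0.1, 1.2]
width: 0.226
finger_force: 59.2
t: 13.22
tool_pos: [0.6339, -0.0472, 0.0757]
tcp_rot: [[0.005, 1.0, 0.002], [1.0, -0.005, -0.001], [-0.001, 0.002, -1.0]]
wrist_force: [-1.4, 0.7, 6.8]
width: 0.226
finger_force: 59.8
```

```bash
python3 -m creep '[0.03,0,0,0,0,0.045,0,0,0,0,0.045,0,0,0,0,0.045,0,0,0,0,0.045,0,0,-0.01,0,0.045,0,0,-0.03,0,0.045,0,0,-0.035,0,0.045,0,0,-0.035,0,0.045,0,0,-0.03,0,0.045,0.015,-0.01,-0.01,0]'
python3 -m creep '[0.045,0.03,-0.018,0,0,0.045,0.03,-0.018,0,0,0.045,0.03,-0.018,0,0,0.045,0.03,-0.018,0,0,0.045,0.03,-0.018,0,0,0.045,0.03,-0.018,0,0,0.045,0.03,-0.018,0,0,0.045,0.03,-0.018,0,0,0.045,0.03,-0.018,0,0,0.045,0.03,-0.018,0,0]'
python3 -m creep '[0.045,0.02,-0.01,0,0,0.045,0.008,-0.003,0,0,0.045,0,0,0,0,0.045,0,0,0,0]'
python3 k.py .431 .296 .07 w4
```

```text
t: 14.05
tool_pos: [0.627, -0.0344, 0.2305]
tcp_rot: [[0.008, 1.0, 0.01], [1.0, -0.008, -0.003], [-0.003, 0.01, -1.0]]
wrist_force: [1.8, 0.2, 0.3]
width: 0.523
finger_force: 0.0
t: 14.88
tool_pos: [0.444, 0.2702, 0.2251]
tcp_rot: [[0.005, 1.0, 0.001], [1.0, -0.005, 0.0], [0.0, 0.001, -1.0]]
wrist_force: [0.6, 0.3, 0.4]
width: 0.527
finger_force: 0.0
t: 15.22
tool_pos: [0.4326, 0.2967, 0.2246]
tcp_rot: [[0.005, 1.0, 0.001], [1.0, -0.005, -0.001], [-0.001, 0.001, -1.0]]
wrist_force: [0.3, 0.3, -0.1]
width: 0.526
finger_force: 0.0
408 [0.43144516 0.29794293 0.09181097] [0.02151747 0.02067822 0.01317267]
1112 [0.43138225 0.2977751  0.07000477] [0.04623711 0.04702853 0.00785557]
[0.43283434 0.29623304 0.22448805]
```

View pics/w4.png

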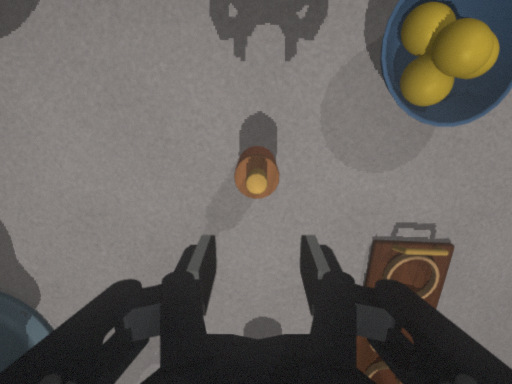

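The medium knob shows at px (256,184), at (0.4315, 0.298). The bowl, at (450,50), is well clear.

```bash
python3 -m creep '[0.045,0.001,-0.001,0.03,0,0.045,0,0,0.03,0,0.045,0,0,0.03,0,0.045,0,0,0.03,0,0.045,0,0,0.019,0,0.045,0,0,0.009,0,0.045,0,0,0,0,0.045,0,0,0,0]'
python3 -m creep '[0,0,0,0,0,0,0,0,0,0,0,0,0,0,0,0,0,0,0,0,0,0,0,0,0,0,0,0,0,0,0,0,0,0,0]'
```

```text
t: 15.93
tool_pos: [0.4319, 0.2973, 0.0767]
tcp_rot: [[0.007, 1.0, 0.0], [1.0, -0.007, -0.0], [-0.0, 0.0, -1.0]]
wrist_force: [1.3, -0.2, 0.8]
width: 0.526
finger_force: 0.0
t: 16.52
tool_pos: [0.4325, 0.2987, 0.0781]
tcp_rot: [[0.005, 1.0, 0.003], [1.0, -0.005, 0.001], [0.001, 0.003, -1.0]]
wrist_force: [-1.8, 0.3, 6.5]
width: 0.234
finger_force: 58.5
```

```bash
python3 -m creep '[0,0,0,-0.01,0,0,0,0,-0.02,0,0,0,0,-0.03,0,0,0,0,-0.03,0,0,0,0,-0.015,0,0,-0.008,0.01,0,0,0,-0.015,0.02,0,0,0,-0.02,0.027,0,0,0,-0.02,0.027,0,0,0,-0.02,0.027,0,0]'
python3 -m creep '[0,-0.02,0.027,0,0,0,-0.02,0.027,0,0,0,-0.017,0.023,0,0,0,-0.01,0.014,0,0,0,-0.006,0.008,0,0,0,0,0,0,0,0,0,0,0,0]'
```

```text
t: 17.35
tool_pos: [0.5425, 0.2129, 0.1805]
tcp_rot: [[0.005, 1.0, -0.001], [1.0, -0.005, -0.001], [-0.001, -0.001, -1.0]]
wrist_force: [-0.3, 0.4, -1.7]
width: 0.231
finger_force: 58.9
t: 17.93
tool_pos: [0.6397, 0.1407, 0.1804]
tcp_rot: [[0.006, 1.0, -0.002], [1.0, -0.006, 0.0], [0.0, -0.002, -1.0]]
wrist_force: [-0.6, 0.9, -2.4]
width: 0.231
finger_force: 59.0
```

```bash
python3 -m creep '[0,-0.0005,0.005,0,0,0,0,0,0.02,0,0,0,0,0.025,0,0,0,0,0.025,0,0,0,0,0.008,0,0,0,0,0.003,0,0,0,0,0,0,0,0,0,0,0]'; python3 -m creep '[0,0,0,0.003,0,0,0,0,0.002,0,0,0,0,0.002,0,0,0,0,0,0,0,0,0,0,0]'
```

```text
t: 18.6
tool_pos: [0.6461, 0.1409, 0.1019]
tcp_rot: [[0.004, 1.0, 0.002], [1.0, -0.004, 0.0], [0.0, 0.002, -1.0]]
wrist_force: [0.6, 0.9, -1.8]
width: 0.233
finger_force: 59.1
t: 19.02
tool_pos: [0.6454, 0.1403, 0.0933]
tcp_rot: [[0.005, 1.0, -0.0], [1.0, -0.005, -0.0], [-0.0, -0.0, -1.0]]
wrist_force: [-0.3, 0.2, -1.5]
width: 0.229
finger_force: 59.1
```

```bash
python3 -m creep '[0,0,0,0.002,0,0,0,0,0.001,0,0,0,0,0.001,0,0,0,0,0,0,0,0,0,0,0]'
```

```text
t: 19.43
tool_pos: [0.6456, 0.1404, 0.0903]
tcp_rot: [[0.005, 1.0, 0.001], [1.0, -0.005, 0.0], [0.0, 0.001, -1.0]]
wrist_force: [-2.3, -0.0, 4.7]
width: 0.234
finger_force: 59.8
```

In contact with the tray. I'll release, rise, retreat to the side and check.

```bash
python3 -m creep '[0.03,0,0,0,0,0.045,0,0,0,0,0.045,0,0,0,0,0.045,0,0,0,0,0.045,0,0,-0.01,0,0.045,0,0,-0.03,0,0.045,0,0,-0.035,0,0.045,0,0,-0.035,0,0.045,0,0,-0.03,0,0.045,0,-0.02,0,0]'
python3 -m creep '[0.045,0,-0.03,0,0,0.045,0,-0.035,0,0,0.045,0,-0.035,0,0,0.045,0,-0.035,0,0,0.045,0,-0.035,0,0,0.045,0,-0.02,0,0,0.045,0,0,0,0,0.045,0,0,0,0]'
python3 - <<'E'
from h import *
for cam in("scene","top"):
  c=arm.capture(cam);W=pts(c);f=c["frame"].astype(int)
  if cam=="scene": cv2.imwrite("pics/s2.png",c["frame"][120:300,60:440].repeat(2,0).repeat(2,1))
  for n,x,y,h in(("L",.640,.0462,.097),("M",.6457,.140,.082),("S",.6345,-.0475,.067)):
    d=np.hypot(W[...,0]-x,W[...,1]-y);k=(d<.045)&(W[...,2]>h+.012)&(W[...,2]<h+.04);l=(d<.045)&(abs(W[...,2]-h)<.004)
    for q in(W[k],W[l]):
      if len(q): print(cam,n,len(q),np.round((q.max(0)+q.min(0))/2-[x,y,0],4),round(q[:,2].max(),4))
E
```

```text
t: 20.27
tool_pos: [0.6325, 0.1408, 0.2384]
tcp_rot: [[0.006, 1.0, 0.017], [1.0, -0.006, 0.002], [0.002, 0.017, -1.0]]
wrist_force: [0.8, 0.1, 1.6]
width: 0.524
finger_force: 0.0
t: 20.93
tool_pos: [0.4349, 0.1416, 0.2303]
tcp_rot: [[0.005, 1.0, 0.002], [1.0, -0.005, 0.0], [0.0, 0.002, -1.0]]
wrist_force: [0.5, -0.5, 0.1]
width: 0.526
finger_force: 0.0
scene L 68 [0.0007 0.0023 0.1181] 0.1267
scene L 248 [0.0006 0.0024 0.0971] 0.1007
scene M 80 [-0.0012  0.0009  0.1031] 0.1118
scene M 145 [-0.0011  0.0003  0.082 ] 0.0856
scene S 63 [-0.0019  0.0021  0.0877] 0.0962
scene S 59 [-0.0014  0.0017  0.067 ] 0.0709
top L 53 [-0.0018 -0.0005  0.1174] 0.1249
top L 279 [-0.0024  0.0007  0.0964] 0.0997
top M 52 [-0.0028 -0.0009  0.1021] 0.1096
top M 137 [-0.0034 -0.0008  0.0818] 0.0856
top S 50 [-0.0039  0.0001  0.0893] 0.095
top S 38 [-0.0054  0.0006  0.067 ] 0.0708
```

View pics/s2.png

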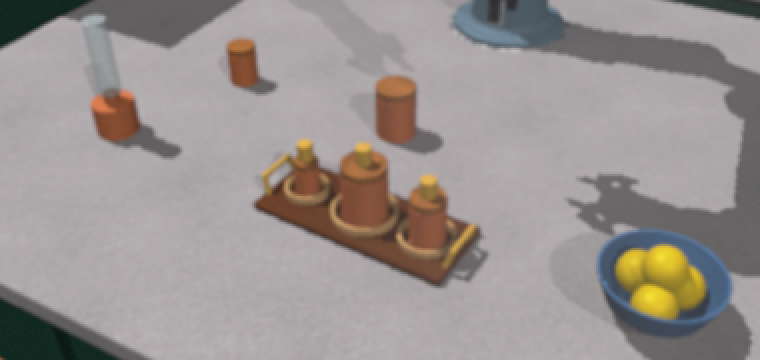

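All three stand upright in their own rings: small (306,170), large (363,195), medium (428,220). They are within a few mm of centre, and the bystanders haven't moved.

```bash
python3 -c "
from plant import arm
print(arm.close_job())"
```

```text
the job is handed in; nothing more can be done
None
```

The job is handed in: the final camera check showed all three knobbed canisters upright in their own rings, within about 6 mm of centre, and the other objects still in place; the hand-in returned no verdict.

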